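# Find the loaded lens cell by weight and hold it over the stage

## Robot

A 7-joint arm with a two-finger parallel gripper is mounted at the origin on a cart in front of the work surface, level with it; the furniture and walls round the work are solid. World frame = base frame: x ahead of the robot, y to its left, z up, the work surface at z = 0. Lengths are in m, angles in rad, forces in N, time in s.
With the tool pointing down it reaches from about 0.4 to 0.85 m from the base axis. Payload 10.4 kg.
Tool frame: the origin (TCP) lies between the finger pads; the fingertips stand 11 mm ahead of it and the grasp point (between the pads) lies 8 mm behind it; z points along the fingers, y is the direction in which the jaws open and shut (so a half turn about z gives the same grasp; the last joint's range is limited). The gripper opens to 87 mm and grips with 3 to 60 N. Pads are 19 mm wide; open, the fingers measure 117 mm over their backs; the gripper's body (75 mm by 190 mm) begins 51 mm behind the grasp point.
Start: joints at [-1.191, 0.332, -0.065, 1.46, 0.022, 1.35, -0.088], TCP at [0.245, 0.575, 0.234] pointing down, gripper open.
Joint ranges: [-2.6, 2.6], [-0.5, 2.12], [-1.47, 1.34], [0.16, 2.42], [-1.27, 4.41], [0.06, 2.06], [-2.6, 2.6]. Speed limits (rad/s): [2.22, 2.22, 2.79, 2.79, 3.14, 3.14, 3.14].

## Interface

Orientations are given as a unit quaternion [x, y, z, w].
In Python, from bench import r, eyes gives the robot as it stands.
- The arm moves only by the shell command python3 -m inch 'ROWS' [FORCE]. ROWS is a JSON object of lists of equal length, an entry for each row: "translation": the shift along the world's x, y, z scaled (see below), a list of three; "rot": the turn, a rotation vector about the world's x, y, z scaled (see below), a list of three; "jaw": the finger opening in mm, from 0 to 87. In form: {"translation": [[tx, ty, tz], ...], "rot": [[ax, ay, az], ...], "jaw": [jaw, ...]}. A call has 1 to 20 rows; each row is the pose to reach, as a shift and turn from the pose measured when the call began; what a row does not reach only later rows make up. The controller multiplies each number of a shift by 100 mm and each number of a turn by 60 degrees. A row lasts 1/10 s, in which the tool goes at most 50 mm and 8.59 degrees, less where a joint would pass 70% of its speed; a pose out of reach is approached as far as the arm can. A call with a number of a shift or a turn outside -1 to 1 is refused whole. A call with a gripper value outside its range is refused whole. The fingers move at their own pace and stop on an object; FORCE is the grip in N (left out, the last holds). Time passes only in rows, so rows that repeat a pose let the fingers close. It gives the time, the measured TCP pose, the force and the opening at its end, in the units of the state.
- r.read_state(): the state, without advancing time (a new reading comes with each control period).
- eyes.camera(name): name is "scene" or "side" or "wrist"; returns the picture (420x560x3 uint8, blue, green, red); there is no depth.
- eyes.calibration(name): a dict with "fx", "fy", "cx", "cy" (pixels), "R" (3x3) and "t" (3): a world point X has camera coordinates R X + t; the wrist camera has in their place "hand_eye" (4x4, takes a point from camera to tool coordinates, whose origin is the TCP and whose axes are the flange's). Camera axes: x right, y down, z forward; pixel columns grow to the right and rows downward; lengths in m; the calibration is good to about 2 mm. A picture is of the moment at which its call begins: read the wrist's pose just before it. calibration takes no time and is no camera call.
- r.close_job(): hands the job in, once; it reports no verdict.
The state is a dict: "time": time; "joint_positions": joint angles; "joint_vel": joint speeds; "joint_torque": joint torques, N m; "ee_pos": TCP position; "eef_rot": TCP orientation; "ft_force": force on the tool from outside, world axes, zero at the start; "torque": the same for the moment, N m; "width": finger opening in m.
Only numpy, scipy, OpenCV 4.12 (cv2) and the standard library are available. Lean on these libraries where they do the work, as an engineer would, in place of code of your own. Each camera call takes 0.05 s, during which the arm holds its last target. There are 200 camera calls.

## Task

Two capped lens cells that look just alike stand in the pockets of the grey tray, but only one has its heavy lens inside. Lift each in turn at least 5 cm up out of its pocket to feel which weighs more, keeping the cells upright, and see that the lighter one ends standing fully down in a tray pocket, let go. Finish while holding the heavier cell still and upright in the gripper, centred over the round ring of the rotary stage with its underside about 6 cm above the ring, touching neither stage nor tray; leave the bottle, the wafer box and the torch where they are.

Things in the scene. Friction and masses are not known exactly. Their poses are not given: they have to be found in the camera images.
- cell_tray: grey plastic tray, fixed to the desk, 92 x 200 mm, 16 mm high, with two round pockets 60 mm wide and 10 mm deep, 110 mm apart along its long side. Origin: centre of its underside, on the desk; x axis along the short side, y axis along the long side, z up.
- pocket_1 (a point): centre of the floor of the pocket on the tray's -y side, 6 mm above the desk (tray axes).
- pocket_2 (a point): centre of the floor of the pocket on the tray's +y side, 6 mm above the desk (tray axes).
- cell_a_center (a point): first lens cell: upright aluminium cylinder, 52 mm diameter, 60 mm high, black cap, in one of the pockets (50 mm stand above the tray). Point: its centre, half-way up, 36 mm above the desk, 20 mm above the tray's top: grip round the upper half. z up along it. About 0.1 or 0.4 kg; which cell is heavier changes between starts. The contents have a few mm of play.
- cell_a: the same first lens cell; origin at the centre of its underside, 30 mm below its centre; z up.
- cell_b_center (a point): second lens cell, of the same shape, size and look as the first, in the other pocket. The point is its centre, half-way up. Weighs about 0.4 kg if the first weighs about 0.1 kg, and the reverse.
- cell_b: the same second lens cell; origin at the centre of its underside, 30 mm below its centre; z up.
- rotary_stage: pale off-white rotary stage fixed to the desk, 165 x 184 mm over its micrometer knobs, 49 mm high, with a round graduated ring of about 97 mm on top. Origin: on the desk; the ring's axis lies 23 mm from it along its x; z up.
- stage_ring (a point): centre of the stage's round ring, on its axis at the height of the ring's top, 48 mm above the desk; z up. The cell's centre belongs right above this point, about 90 mm higher (underside 60 mm above the ring).
- dropper_bottle: bystander: amber dropper bottle, 33 mm diameter, 94 mm high, standing; origin at the centre of its underside, z up.
- wafer_box: bystander: round white wafer carrier, 66 mm diameter, 18 mm high; origin at the centre of its underside.
- torch: bystander: small black torch with a blue tail cap, 98 mm long, 24 mm thick, lying; origin under its middle, long axis y.

How it is judged:
By the outcome, as a careful person would: the job done as asked, in the order asked, and still so for the second after the job is handed in, while the arm keeps its last pose, push and grip.
It also fails if it takes over 67 s, if anything falls off the work surface, if the arm or the gripper's body presses on something with over 40 N, if the wrist force passes 120 N, or if a joint passes its speed limit or range.

## Working session

There is one attempt and no reset: what is moved stays moved. The work goes in short steps, Python scripts to look and compute and a shell command to move; the robot and the scene stay as the last step left them, time stands still between calls to the robot, and variables do not carry over. Pictures are saved under pics/ and viewed, about 8 in all and at most 12, crops included, and the job is handed in when it is done.

```bash
mkdir -p pics; ls; python3 - <<'E'
from bench import r, eyes
import cv2, numpy as np
s=r.read_state(); print({k:np.round(v,4).tolist() for k,v in s.items()})
a=eyes.camera("scene"); b=eyes.camera("side")
cv2.imwrite("pics/scene0.png",a); cv2.imwrite("pics/side0.png",b)
for n in("scene","side","wrist"):
  print(n,{k:np.round(v,4).tolist() for k,v in eyes.calibration(n).items()})
E
```

```text
pics
{'time': 0.0, 'joint_positions': [-1.1906, 0.3328, -0.0647, 1.4609, 0.0216, 1.3499, -0.0885], 'joint_vel': [0.0001, 0.0003, -0.0002, -0.0005, -0.0015, -0.001, 0.0016], 'joint_torque': [-0.0003, -62.3266, 0.0241, -38.989, -0.0616, 0.0401, 0.0002], 'ee_pos': [0.2449, 0.5746, 0.2328], 'eef_rot': [0.2001, 0.9798, -0.0007, -0.0001], 'ft_force': [0.4317, 0.4268, -0.2807], 'torque': [-0.0201, 0.028, -0.0324], 'width': 0.0867}
scene {'fx': 514.4991, 'fy': 514.4991, 'cx': 275.0062, 'cy': 203.5686, 'R': [[-0.2098, 0.9777, 0.0019], [0.5542, 0.1205, -0.8236], [-0.8055, -0.1718, -0.5671]], 't': [0.0153, -0.2434, 1.756]}
side {'fx': 428.6772, 'fy': 428.6772, 'cx': 281.2276, 'cy': 216.0572, 'R': [[0.96, -0.2789, 0.026], [-0.1216, -0.4986, -0.8583], [0.2524, 0.8207, -0.5125]], 't': [-0.5179, 0.1833, 0.788]}
wrist {'fx': 316.3277, 'fy': 316.3277, 'cx': 283.3129, 'cy': 207.4073, 'hand_eye': [[-0.0001, -0.9542, -0.299, 0.0817], [1.0, 0.0002, -0.001, 0.001], [0.001, -0.299, 0.9542, -0.15], [0.0, 0.0, 0.0, 1.0]]}
```

View pics/scene0.png

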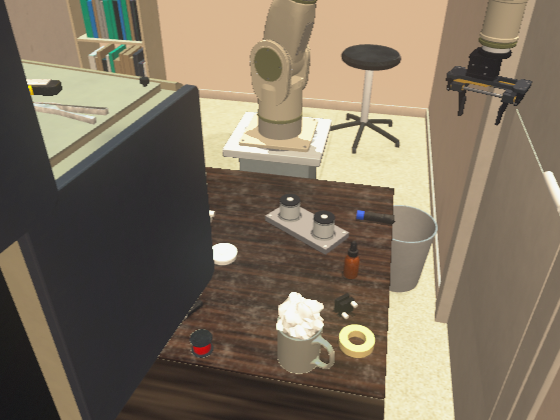

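View pics/side0.png

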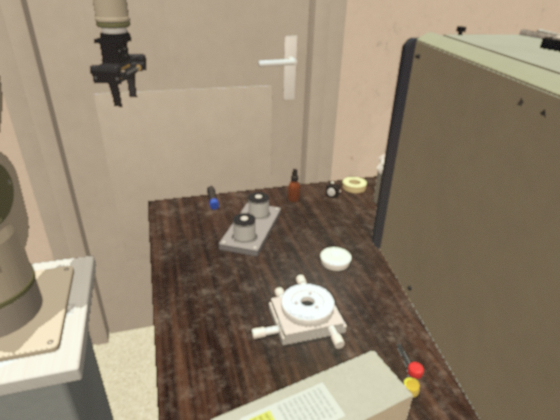

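Scene view: the two capped cells are at about (290,202) and (324,217), on the tray centred at (306,226). The torch is at (375,217), the bottle at (352,262) and the wafer box at (223,254). The stage shows only in the side view, with its ring at (307,303); there the cell caps are at (245,220) and (259,198). A dark panel stands tall on the robot's right.

```bash
cat > h.py <<'E'
from bench import r, eyes
import cv2, numpy as np
from scipy.spatial.transform import Rotation as Ro
def ray(cam,px,st=None):
    c=eyes.calibration(cam); d=np.array([(px[0]-c["cx"])/c["fx"],(px[1]-c["cy"])/c["fy"],1.])
    if cam=="wrist":
        H=np.array(c["hand_eye"]); R=Ro.from_quat(st["eef_rot"]).as_matrix()
        return R@H[:3,3]+st["ee_pos"], R@H[:3,:3]@d
    R=np.array(c["R"]); return -R.T@np.array(c["t"]), R.T@d
def onz(cam,px,z,st=None):
    o,d=ray(cam,px,st); return o+d*(z-o[2])/d[2]
def cross(*rays):
    A=0;b=0
    for o,d in rays:
        P=np.eye(3)-np.outer(d,d)/(d@d); A=A+P; b=b+P@o
    return np.linalg.solve(A,b)
E
python3 - <<'E'
from h import *
np.set_printoptions(precision=4,suppress=True)
for n,z,ps,pd in (("capL(near robot)",.066,(290,202),(245,220)),("cap2",.066,(324,217),(259,198)),("wafer",.018,(223,252),(336,256)),("bottle",.0,(352,277),(294,201)),("torch",.012,(375,217),(214,198))):
    print(n,onz("scene",ps,z),onz("side",pd,z),cross(ray("scene",ps),ray("side",pd)))
print("ring",onz("side",(307,303),.048))
# panel lower corner, box in side view
print("panel bottom",onz("scene",(213,285),0), onz("side",(377,240),0),"box",onz("side",(395,360),0.1),onz("side",(395,360),0.0))
print("panel top far/near",cross(ray("scene",(200,90)),ray("side",(408,42))))
a=cv2.imread("pics/scene0.png")[180:260,250:370]; b=cv2.imread("pics/side0.png")[180:350,200:370]
cv2.imwrite("pics/c.png",np.hstack([cv2.resize(a,(500,333)),cv2.resize(b,(333,333))]))
E
```

```text
capL(near robot) [0.5017 0.1304 0.066 ] [0.4862 0.1175 0.066 ] [0.489  0.1287 0.0581]
cap2 [0.5472 0.2224 0.066 ] [0.5418 0.2119 0.066 ] [0.5433 0.2214 0.0619]
wafer [0.6699 0.0034 0.018 ] [ 0.6642 -0.0019  0.018 ] [0.6662 0.0021 0.0148]
bottle [0.6718 0.3064 0.    ] [0.661  0.2905 0.    ] [ 0.6651  0.3056 -0.0075]
torch [0.4448 0.3445 0.012 ] [0.4458 0.3372 0.012 ] [0.4455 0.3436 0.0104]
ring [ 0.54   -0.1594  0.048 ]
panel bottom [0.7631 0.0076 0.    ] [0.7972 0.0572 0.    ] box [ 0.5994 -0.3534  0.1   ] [ 0.6582 -0.2804  0.    ]
panel top far/near [0.7658 0.0165 0.4564]
```

```bash
python3 -m inch '{"translation":[[0.34,-0.5,0.05],[0.69,-1,0.1],[0.69,-1,0.1]],"rot":[[0,0,0],[0,0,0],[0,0,0]],"jaw":[87,87,87]}'
python3 -m inch '{"translation":[[0.34,-0.5,0.05],[0.69,-1,0.1],[0.69,-1,0.1]],"rot":[[0,0,0],[0,0,0],[0,0,0]],"jaw":[87,87,87]}'
python3 -m inch '{"translation":[[0.34,-0.5,0],[0.69,-1,0],[0.69,-1,0]],"rot":[[0,0,0],[0,0,0],[0,0,0]],"jaw":[87,87,87]}'
python3 -m inch '{"translation":[[0.34,-0.5,0],[0.69,-1,0],[0.69,-1,0],[0.69,-1,0],[0.69,-1,0],[0.69,-1,0]],"rot":[[0,0,0],[0,0,0],[0,0,0],[0,0,0],[0,0,0],[0,0,0]],"jaw":[87,87,87,87,87,87]}'
python3 - <<'E'
from h import *
s=r.read_state(); a=eyes.camera("wrist"); cv2.imwrite("pics/w1.png",a)
np.save("w1.npy",np.r_[s["ee_pos"],s["eef_rot"]]); print(s["ee_pos"],s["eef_rot"],s["time"],s["ft_force"])
E
```

```text
time: 0.4
ee_pos: [0.3173, 0.4708, 0.243]
eef_rot: [0.202, 0.979, -0.001, 0.001]
ft_force: [0.1, 0.2, -0.5]
width: 0.0869
time: 0.7
ee_pos: [0.3889, 0.3668, 0.2532]
eef_rot: [0.205, 0.979, -0.001, 0.001]
ft_force: [0.9, 0.8, -0.4]
width: 0.0873
time: 1.0
ee_pos: [0.4601, 0.2625, 0.2532]
eef_rot: [0.207, 0.978, -0.002, 0.002]
ft_force: [-0.4, -0.2, -0.4]
width: 0.0872
time: 1.6
ee_pos: [0.5283, 0.1639, 0.2529]
eef_rot: [0.206, 0.979, -0.002, 0.001]
ft_force: [-0.4, 0.4, 0.2]
width: 0.0868
[0.52829287 0.16391344 0.25289701] [ 0.20583269  0.97858469 -0.00193808  0.00107426] 1.6 [-0.36693467  0.35307973  0.2379146 ]
```

View pics/w1.png

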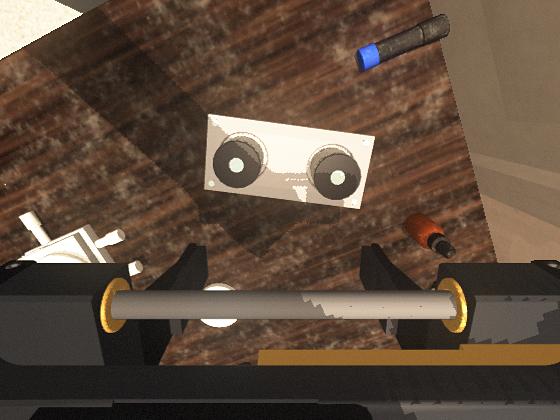

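The wrist view shows the caps at about (238,163) and (337,176). The tray corners are at (208,114), (374,136), (359,208) and (206,189). I'll fit these and check the sizes.

```bash
python3 - <<'E'
from h import *
np.set_printoptions(precision=4,suppress=True)
v=np.load("w1.npy"); st=dict(ee_pos=v[:3],eef_rot=v[3:]); a=cv2.imread("pics/w1.png")
g=cv2.cvtColor(a,cv2.COLOR_BGR2GRAY); poly=np.zeros_like(g); cv2.fillPoly(poly,[np.array([(208,114),(374,136),(359,208),(206,189)])],255)
m=((g<90)&(poly>0)).astype(np.uint8); m=cv2.morphologyEx(m,cv2.MORPH_OPEN,np.ones((5,5)))
C=[]
for c in sorted(cv2.findContours(m,cv2.RETR_EXTERNAL,cv2.CHAIN_APPROX_NONE)[0],key=cv2.contourArea)[-2:]:
    c=cv2.convexHull(c); e=cv2.fitEllipse(c); p=onz("wrist",e[0],.066,st); C.append(p[:2]); q=onz("wrist",(e[0][0]+e[1][0]/2,e[0][1]),.066,st)
    print("cap",e,p,"dia",2*np.linalg.norm(q-p))
print("sep",np.linalg.norm(C[0]-C[1]),"dir deg",np.degrees(np.arctan2(*(C[1]-C[0])[::-1])))
T=np.array([onz("wrist",p,.016,st) for p in[(208,114),(374,136),(359,208),(206,189)]]); print("tray",T[:,:2],T.mean(0)[:2],[np.linalg.norm(T[i]-T[i-1]) for i in range(4)])
R=Ro.from_quat(v[3:]).as_matrix(); print("tool axes",R)
for n in [(236,165),(338,178)]: print("spot",onz("wrist",n,.066,st))
cv2.imwrite("pics/z.png",cv2.resize(a[100:220,195:385],None,fx=4,fy=4,interpolation=cv2.INTER_CUBIC))
E
```

```text
cap ((335.1374206542969, 183.81304931640625), (29.69870376586914, 44.448299407958984), 95.09246063232422) [0.5487 0.2167 0.066 ] dia 0.032335877165910916
cap ((235.53211975097656, 164.48619079589844), (43.84878921508789, 48.34446716308594), 135.96568298339844) [0.486  0.1266 0.066 ] dia 0.046983464897702214
sep 0.10970622959036849 dir deg -124.85365827043148
tray [[0.4243 0.1129]
 [0.5267 0.2828]
 [0.6047 0.236 ]
 [0.5036 0.0681]] [0.5148 0.1749] [np.float64(0.09112443586433308), np.float64(0.19839323510605833), np.float64(0.09104715589660507), np.float64(0.196020520993489)]
tool axes [[-0.9153  0.4029  0.0013]
 [ 0.4028  0.9153 -0.0042]
 [-0.0029 -0.0034 -1.    ]]
spot [0.4867 0.1269 0.066 ]
spot [0.5439 0.2218 0.066 ]
```

View pics/z.png

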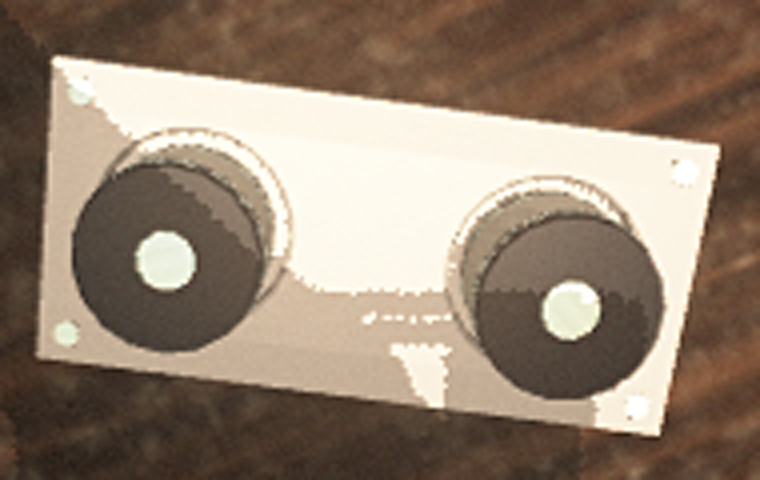

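Cell A is at about (0.487, 0.127) and B at (0.544, 0.222). They are 110 mm apart and the tray comes out at 91x198 mm, which all agrees with the given sizes. The jaws already lie roughly along the tray's y axis, with about 26 mm of clearance to the neighbouring cell. I'll descend on A.

```bash
python3 -m inch '{"translation":[[-0.41,-0.37,-0.2],[-0.41,-0.37,-0.6],[-0.41,-0.37,-1],[-0.41,-0.37,-1],[-0.41,-0.37,-1]],"rot":[[0,0,0],[0,0,0],[0,0,0],[0,0,0],[0,0,0]],"jaw":[87,87,87,87,87]}'
python3 - <<'E'
from h import *
s=r.read_state(); a=eyes.camera("wrist"); cv2.imwrite("pics/w2.png",a)
print(s["ee_pos"])
g=cv2.cvtColor(a,cv2.COLOR_BGR2GRAY)
E

```

```text
time: 2.15
ee_pos: [0.4872, 0.1279, 0.1539]
eef_rot: [0.205, 0.979, -0.002, 0.001]
ft_force: [0.2, 0.3, 0.5]
width: 0.0866
[0.48722481 0.1278941  0.15386444]
```

View pics/w2.png

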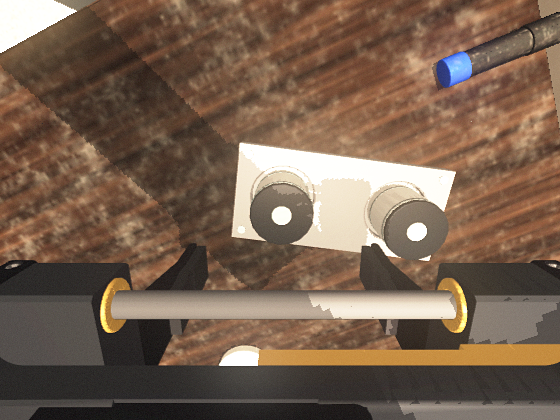

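The wrist view shows cap A centred between the fingers, with its spot at (282,215), and cap B's spot at (416,232). I'll check the ray, then go down.

```bash
python3 - <<'E'
from h import *
s=r.read_state()
for p in[(282,215),(416,232)]: print(onz("wrist",p,.066,s))
E
python3 -m inch '{"translation":[[0,0,-0.4],[0,0,-0.8],[0,0,-0.95],[0,0,-0.95],[0,0,-0.95]],"rot":[[0,0,0],[0,0,0],[0,0,0],[0,0,0],[0,0,0]],"jaw":[87,87,87,87,87]}'
```

```text
[0.48780086 0.12764189 0.066     ]
[0.54462701 0.22125219 0.066     ]
time: 2.7
ee_pos: [0.4896, 0.1288, 0.0619]
eef_rot: [0.205, 0.979, -0.001, 0.003]
ft_force: [1.4, -0.6, -0.1]
width: 0.0867
```

```bash
python3 -m inch '{"translation":[[-0.02,-0.01,-0.19],[-0.02,-0.01,-0.19],[-0.02,-0.01,-0.19],[-0.02,-0.01,-0.19]],"rot":[[0,0,0],[0,0,0],[0,0,0],[0,0,0]],"jaw":[87,87,87,87]}'
python3 -m inch '{"translation":[[0,0,0],[0,0,0],[0,0,0],[0,0,0],[0,0,0],[0,0,0],[0,0,0],[0,0,0],[0,0,0],[0,0,0]],"rot":[[0,0,0],[0,0,0],[0,0,0],[0,0,0],[0,0,0],[0,0,0],[0,0,0],[0,0,0],[0,0,0],[0,0,0]],"jaw":[70,60,50,45,45,45,45,45,45,45]}' 25
```

```text
time: 3.1
ee_pos: [0.4886, 0.1282, 0.0443]
eef_rot: [0.205, 0.979, -0.0, 0.004]
ft_force: [-0.1, -0.1, 0.4]
width: 0.0872
time: 4.1
ee_pos: [0.4885, 0.128, 0.0443]
eef_rot: [0.205, 0.979, -0.0, 0.004]
ft_force: [-0.5, -1.9, 0.9]
width: 0.0505
```

```bash
python3 -m inch '{"translation":[[0,0,0.1],[0,0,0.25],[0,0,0.4],[0,0,0.55],[0,0,0.7],[0,0,0.85],[0,0,0.9],[0,0,0.9],[0,0,0.9],[0,0,0.9],[0,0,0.9],[0,0,0.9]],"rot":[[0,0,0],[0,0,0],[0,0,0],[0,0,0],[0,0,0],[0,0,0],[0,0,0],[0,0,0],[0,0,0],[0,0,0],[0,0,0],[0,0,0]],"jaw":[45,45,45,45,45,45,45,45,45,45,45,45]}'
for i in 1 2 3; do python3 -m inch '{"translation":[[0,0,0],[0,0,0]],"rot":[[0,0,0],[0,0,0]],"jaw":[45,45]}' | grep -E "force|pos|width"; done
python3 - <<'E'
from h import *
s=r.read_state(); print(s["ft_force"],s["torque"],s["joint_torque"]); cv2.imwrite("pics/s3.png",eyes.camera("side")[130:330,150:430])
E
```

```text
time: 5.3
ee_pos: [0.4883, 0.1279, 0.1339]
eef_rot: [0.205, 0.979, -0.0, 0.003]
ft_force: [0.1, 0.2, -1.3]
width: 0.0509
ee_pos: [0.4882, 0.1279, 0.1337]
ft_force: [0.5, 0.8, -0.5]
width: 0.0507
ee_pos: [0.4882, 0.1279, 0.1337]
ft_force: [0.3, 0.2, -0.3]
width: 0.0509
ee_pos: [0.4882, 0.1279, 0.1337]
ft_force: [0.3, -0.7, -1.7]
width: 0.0509
[ 0.28080493 -0.74932892 -1.66420772] [-0.00840601 -0.02425083  0.03740832] [-4.26946890e-04 -4.37264228e+01  1.92044690e+00 -3.57836831e+01
  1.45922534e-02  5.40802453e-02  6.24699464e-05]
```

View pics/s3.png

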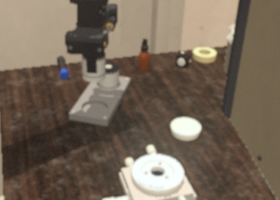

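The side crop shows cell A held upright above its empty pocket. Fz is about −1 N, so it looks like the light one. I'll lower it straight back and release.

```bash
python3 -m inch '{"translation":[[0,0,-0.15],[0,0,-0.3],[0,0,-0.45],[0,0,-0.6],[0,0,-0.7],[0,0,-0.75],[0,0,-0.8],[0,0,-0.84],[0,0,-0.87],[0,0,-0.89],[0,0,-0.9],[0,0,-0.9],[0,0,-0.9],[0,0,-0.9]],"rot":[[0,0,0],[0,0,0],[0,0,0],[0,0,0],[0,0,0],[0,0,0],[0,0,0],[0,0,0],[0,0,0],[0,0,0],[0,0,0],[0,0,0],[0,0,0],[0,0,0]],"jaw":[45,45,45,45,45,45,45,45,45,45,45,45,45,45]}'
```

```text
time: 7.35
ee_pos: [0.4883, 0.1279, 0.0443]
eef_rot: [0.205, 0.979, -0.0, 0.003]
ft_force: [-3.0, -1.2, 5.9]
width: 0.0508
```

```bash
python3 -m inch '{"translation":[[0,0,0],[0,0,0],[0,0,0],[0,0,0],[0,0,0],[0,0,0],[0,0,0]],"rot":[[0,0,0],[0,0,0],[0,0,0],[0,0,0],[0,0,0],[0,0,0],[0,0,0]],"jaw":[54,60,70,80,87,87,87]}'
python3 -m inch '{"translation":[[0,0,0.2],[0,0,0.5],[0,0,0.8],[0,0,1],[0,0,1],[0,0,1],[0,0,1]],"rot":[[0,0,0],[0,0,0],[0,0,0],[0,0,0],[0,0,0],[0,0,0],[0,0,0]],"jaw":[87,87,87,87,87,87,87]}'
python3 - <<'E'
from h import *
s=r.read_state(); print(s["ee_pos"],[onz("wrist",p,.066,s) for p in [(282,215),(416,232)]]); cv2.imwrite("pics/w4.png",eyes.camera("wrist"))
E
```

```text
time: 8.05
ee_pos: [0.4883, 0.1279, 0.0442]
eef_rot: [0.205, 0.979, -0.0, 0.003]
ft_force: [-0.3, -0.2, -0.0]
width: 0.0853
time: 8.75
ee_pos: [0.4877, 0.1277, 0.1431]
eef_rot: [0.205, 0.979, -0.001, 0.003]
ft_force: [0.6, -0.3, -0.9]
width: 0.087
[0.48765713 0.12774954 0.14313618] [array([0.48380771, 0.12911109, 0.066     ]), array([0.53790537, 0.21817621, 0.066     ])]
```

View pics/w4.png

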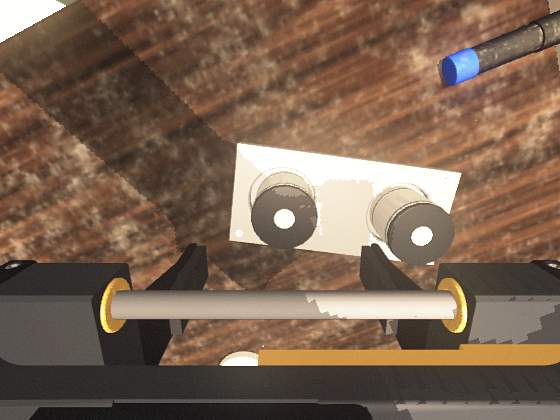

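Cell A is back and seated in its pocket, spot at (284,219). B's spot is at (421,236). Now over to B.

```bash
python3 - <<'E'
from h import *
s=r.read_state(); print([onz("wrist",p,.066,s) for p in [(284.5,219),(421.5,236)]])
E
python3 -m inch '{"translation":[[0.28,0.47,0],[0.56,0.94,0],[0.56,0.94,0],[0.56,0.94,0],[0.56,0.94,0]],"rot":[[0,0,0],[0,0,0],[0,0,0],[0,0,0],[0,0,0]],"jaw":[87,87,87,87,87]}'
```

```text
[array([0.48742709, 0.12952451, 0.066     ]), array([0.54270616, 0.22106578, 0.066     ])]
time: 9.3
ee_pos: [0.5432, 0.2203, 0.1422]
eef_rot: [0.205, 0.979, -0.002, 0.002]
ft_force: [0.3, 0.1, -0.5]
width: 0.0869
```

```bash
python3 -m inch '{"translation":[[0,0.01,-0.4],[0,0.01,-0.8],[0,0.01,-0.98],[0,0.01,-0.98],[0,0.01,-0.98],[0,0.01,-0.98],[0,0.01,-0.98]],"rot":[[0,0,0],[0,0,0],[0,0,0],[0,0,0],[0,0,0],[0,0,0],[0,0,0]],"jaw":[87,87,87,87,87,87,87]}'
```

```text
time: 10.0
ee_pos: [0.544, 0.2215, 0.0458]
eef_rot: [0.206, 0.979, -0.001, 0.003]
ft_force: [0.6, 0.3, -1.2]
width: 0.0866
```

```bash
python3 -m inch '{"translation":[[0,0,0],[0,0,0],[0,0,0],[0,0,0],[0,0,0],[0,0,0],[0,0,0],[0,0,0],[0,0,0],[0,0,0]],"rot":[[0,0,0],[0,0,0],[0,0,0],[0,0,0],[0,0,0],[0,0,0],[0,0,0],[0,0,0],[0,0,0],[0,0,0]],"jaw":[70,60,50,45,45,45,45,45,45,45]}' 35
python3 -m inch '{"translation":[[0,0,0.1],[0,0,0.25],[0,0,0.4],[0,0,0.55],[0,0,0.7],[0,0,0.85],[0,0,0.95],[0,0,0.95],[0,0,0.95],[0,0,0.95],[0,0,0.95],[0,0,0.95]],"rot":[[0,0,0],[0,0,0],[0,0,0],[0,0,0],[0,0,0],[0,0,0],[0,0,0],[0,0,0],[0,0,0],[0,0,0],[0,0,0],[0,0,0]],"jaw":[45,45,45,45,45,45,45,45,45,45,45,45]}'
for i in 1 2 3; do python3 -m inch '{"translation":[[0,0,0],[0,0,0]],"rot":[[0,0,0],[0,0,0]],"jaw":[45,45]}' | grep -E "force|pos|width"; done
```

```text
time: 11.0
ee_pos: [0.5438, 0.2213, 0.0457]
eef_rot: [0.206, 0.979, -0.001, 0.003]
ft_force: [-2.0, -1.7, 1.9]
width: 0.0508
time: 12.2
ee_pos: [0.5436, 0.2211, 0.1401]
eef_rot: [0.206, 0.979, -0.002, 0.003]
ft_force: [-0.7, -0.1, -5.2]
width: 0.0503
ee_pos: [0.5435, 0.2211, 0.1399]
ft_force: [0.3, 0.1, -3.1]
width: 0.0503
ee_pos: [0.5435, 0.2211, 0.1398]
ft_force: [0.4, 0.7, -3.6]
width: 0.0507
ee_pos: [0.5435, 0.2211, 0.1398]
ft_force: [-0.6, -0.1, -5.2]
width: 0.0507
```

B reads about −4 N, so it is the heavy one. I'll carry it gently at height towards the stage and look at the ring on the way.

```bash
python3 -m inch '{"translation":[[0,0,0.2],[0,-0.1,0.4],[0.02,-0.3,0.6],[0.03,-0.5,0.7],[0.04,-0.7,0.7],[0.04,-0.9,0.7],[0.04,-1,0.7],[0.04,-1,0.7]],"rot":[[0,0,0],[0,0,0],[0,0,0],[0,0,0],[0,0,0],[0,0,0],[0,0,0],[0,0,0]],"jaw":[45,45,45,45,45,45,45,45]}'
python3 -m inch '{"translation":[[0.04,-0.2,0],[0.08,-0.4,0],[0.12,-0.6,0],[0.16,-0.8,0],[0.2,-1,0],[0.2,-1,0]],"rot":[[0,0,0],[0,0,0],[0,0,0],[0,0,0],[0,0,0],[0,0,0]],"jaw":[45,45,45,45,45,45]}'
python3 -m inch '{"translation":[[0,-0.2,0],[0,-0.4,0],[0,-0.6,0],[0,-0.8,0],[0,-1,0],[0,-1,0],[0,-1,0],[0,-1,0]],"rot":[[0,0,0],[0,0,0],[0,0,0],[0,0,0],[0,0,0],[0,0,0],[0,0,0],[0,0,0]],"jaw":[45,45,45,45,45,45,45,45]}'
python3 - <<'E'
from h import *
s=r.read_state(); cv2.imwrite("pics/w5.png",eyes.camera("wrist")); np.save("w5.npy",np.r_[s["ee_pos"],s["eef_rot"]]); print(s["ee_pos"],s["ft_force"])
E
```

```text
time: 13.6
ee_pos: [0.5476, 0.1196, 0.21]
eef_rot: [0.207, 0.978, -0.002, 0.002]
ft_force: [-0.3, -0.7, -4.0]
width: 0.0508
time: 14.2
ee_pos: [0.5681, 0.0175, 0.21]
eef_rot: [0.208, 0.978, -0.002, 0.003]
ft_force: [0.4, 0.7, -3.7]
width: 0.0505
time: 15.0
ee_pos: [0.5684, -0.0805, 0.2098]
eef_rot: [0.207, 0.978, -0.002, 0.003]
ft_force: [0.0, 0.7, -4.3]
width: 0.0507
[ 0.56838832 -0.08050571  0.2097831 ] [ 0.04289056  0.68670072 -4.32403803]
```

View pics/w5.png

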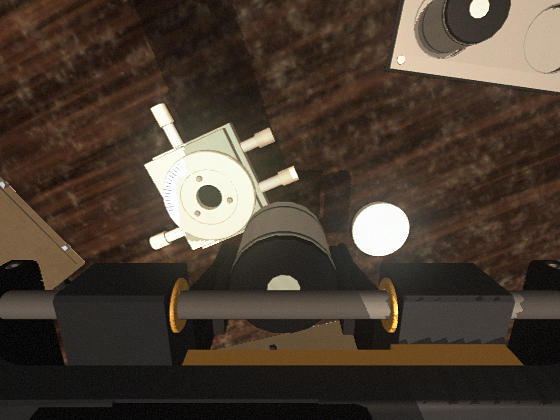

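The wrist view shows the ring hole at (209,196) and the ring edge about 46 px out. The wafer box is at (381,229), and cell A sits in its pocket at the top right, spot (479,8). The corner of a cardboard box is at (85,265), so I'll check its height against the side view.

```bash
python3 - <<'E'
from h import *
np.set_printoptions(precision=4,suppress=True)
v=np.load("w5.npy"); st=dict(ee_pos=v[:3],eef_rot=v[3:])
def hole(img,c,w,thr):
    x,y=c; g=cv2.cvtColor(img,cv2.COLOR_BGR2GRAY)[y-w:y+w,x-w:x+w]
    M=cv2.moments((g<thr).astype(np.uint8),True); return (x-w+M["m10"]/M["m00"],y-w+M["m01"]/M["m00"]),M["m00"]
a=cv2.imread("pics/w5.png"); b=cv2.imread("pics/side0.png")
pw,n=hole(a,(209,196),16,110); ps,n2=hole(b,(308,300),9,120)
print(pw,n,ps,n2,onz("wrist",pw,.048,st),onz("side",ps,.048),cross(ray("wrist",pw,st),ray("side",ps)))
# ring rim points by white mask ellipse
for name,img,roi in(("wrist",a,(164,149,92,92)),("side",b,(275,280,66,50))):
    x,y,w,h=roi; g=cv2.cvtColor(img,cv2.COLOR_BGR2GRAY)[y:y+h,x:x+w]
    c=cv2.HoughCircles(cv2.GaussianBlur(g,(5,5),1),cv2.HOUGH_GRADIENT,1,50,param1=100,param2=12,minRadius=38,maxRadius=52) if name=="wrist" else None
    if c is not None:
        c=c[0,0]; p=(c[0]+x,c[1]+y); o=onz("wrist",p,.048,st); q=onz("wrist",(p[0]+c[2],p[1]),.048,st); print("hough",p,c[2],o,"dia",2*np.linalg.norm(q-o))
print("box corner",cross(ray("wrist",(85,265),st),ray("side",(375,358))))
E
```

```text
(209.4070351758794, 195.60050251256283) 398.0 (307.0357142857143, 302.60714285714283) 28.0 [ 0.5419 -0.1511  0.048 ] [ 0.5404 -0.1585  0.048 ] [ 0.5427 -0.153   0.0426]
hough (np.float32(208.5), np.float32(197.5)) 44.8 [ 0.5433 -0.1529  0.048 ] dia 0.09178165309467885
box corner [ 0.5739 -0.3137  0.0591]
```

The wrist hole gives (0.542,−0.151). The Hough rim gives (0.543,−0.153) with a diameter of 92 mm. The side view puts it at y −0.1585, but it also read the cells about 8–10 mm low in y, so corrected it agrees. The box is only 6 cm high. I'll move over the ring with TCP z = 0.1477.

```bash
python3 - <<'E'
from h import *
v=np.load("w5.npy"); st=dict(ee_pos=v[:3],eef_rot=v[3:])
print("cap spot minus tcp",onz("wrist",(284,284),v[2]+.0203,st)-v[:3])
E
python3 -m inch '{"translation":[[-0.07,-0.18,0],[-0.14,-0.36,-0.1],[-0.2,-0.54,-0.22],[-0.26,-0.71,-0.35],[-0.26,-0.71,-0.5],[-0.26,-0.71,-0.58],[-0.26,-0.71,-0.62],[-0.26,-0.71,-0.62],[-0.26,-0.71,-0.62],[-0.26,-0.71,-0.62]],"rot":[[0,0,0],[0,0,0],[0,0,0],[0,0,0],[0,0,0],[0,0,0],[0,0,0],[0,0,0],[0,0,0],[0,0,0]],"jaw":[45,45,45,45,45,45,45,45,45,45]}'
python3 - <<'E'
from h import *
s=r.read_state(); a=eyes.camera("wrist"); b=eyes.camera("side"); np.save("w6.npy",np.r_[s["ee_pos"],s["eef_rot"]]); cv2.imwrite("pics/w6r.png",a);cv2.imwrite("pics/s6r.png",b)
cv2.imwrite("pics/w6.png",np.hstack([cv2.resize(a[100:350,160:410],(400,400)),cv2.resize(b[200:350,230:380],(400,400),interpolation=cv2.INTER_CUBIC)])); print(s["ee_pos"],s["ft_force"])
E
```

```text
cap spot minus tcp [-0.00305634  0.00268966  0.0203    ]
time: 16.05
ee_pos: [0.5428, -0.1514, 0.1484]
eef_rot: [0.207, 0.978, -0.002, 0.003]
ft_force: [0.6, 0.1, -4.4]
width: 0.0507
[ 0.54284855 -0.15139851  0.14841178] [ 0.61156728  0.07009898 -4.43757634]
```

View pics/w6.png

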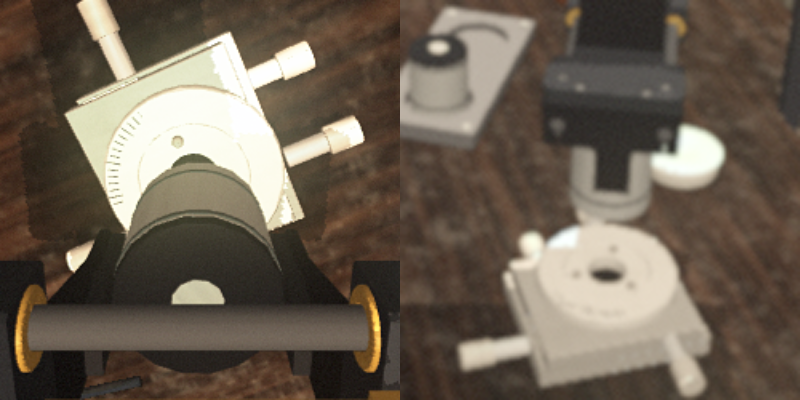

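The left half (wrist) shows the held cell hiding the lower part of the ring, with the rim arc visible. The right half (side) shows the cell hanging upright above the ring, its body spanning crop x 572–652 against 537–679 for the ring. I'll check the centring with a rim-arc fit and side projections.

```bash
python3 - <<'E'
from h import *
from scipy.optimize import least_squares
np.set_printoptions(precision=4,suppress=True)
v=np.load("w6.npy"); st=dict(ee_pos=v[:3],eef_rot=v[3:])
P=np.array([(105,175),(118,133),(150,100),(190,85),(235,92),(262,112),(281,150),(108,205)])/1.6+[160,100]
W=np.array([onz("wrist",p,.048,st)[:2] for p in P])
f=least_squares(lambda q:np.hypot(*(W-q[:2]).T)-q[2],[.54,-.15,.048]); print("rim fit",f.x,f.fun)
# same in w5: rim by white mask edge, rays from centre
v5=np.load("w5.npy"); s5=dict(ee_pos=v5[:3],eef_rot=v5[3:])
def proj(X):
    c=eyes.calibration("side"); p=np.array(c["R"])@X+c["t"]; return np.array([c["fx"]*p[0]/p[2]+c["cx"],c["fy"]*p[1]/p[2]+c["cy"]])
print("capA pred",proj(np.array([.4878,.128,.066])),"seen",(244.25,217.25))
print("ring pred",proj(np.array([.5425,-.1515,.048])),"seen",(307.6,301.8))
for z in(.108,.120): print("cell axis pred",z,proj(np.r_[v[:2],z]))
print("cell col seen",309.5, "bottom lowest row seen",200+221/2.667,"pred front-bottom",proj(np.array([.5428-.008,-.1514-.0247,.1087])))
R=Ro.from_quat(v[3:]).as_matrix(); print("tilt deg",np.degrees(np.arccos(-R[2,2])))
E
```

```text
rim fit [ 0.5436 -0.152   0.0476] [-0.0003 -0.0014 -0.0008  0.0008  0.0013  0.0005 -0.0015  0.0014]
capA pred [244.7433 217.5979] seen (244.25, 217.25)
ring pred [306.8584 299.8463] seen (307.6, 301.8)
cell axis pred 0.108 [308.9845 273.6158]
cell axis pred 0.12 [309.3966 268.1225]
cell col seen 309.5 bottom lowest row seen 282.86464191976006 pred front-bottom [309.37   282.9491]
tilt deg 0.41760107295401794
```

Everything agrees within about 2 mm: the rim fit gives (0.5436,−0.152), the two-view hole (0.5427,−0.153), and the cell's side-view position matches its prediction. One last small trim to about (0.5433,−0.153), then settle, check and hand in.

```bash
python3 -m inch '{"translation":[[0.005,-0.018,-0.007],[0.005,-0.018,-0.007],[0.005,-0.018,-0.007],[0.005,-0.018,-0.007],[0.005,-0.018,-0.007],[0.005,-0.018,-0.007],[0.005,-0.018,-0.007],[0.005,-0.018,-0.007]],"rot":[[0,0,0],[0,0,0],[0,0,0],[0,0,0],[0,0,0],[0,0,0],[0,0,0],[0,0,0]],"jaw":[45,45,45,45,45,45,45,45]}'
python3 - <<'E'
from h import *
s=r.read_state(); print(s["ee_pos"],s["ft_force"],np.abs(s["joint_vel"]).max(),s["time"])
cv2.imwrite("pics/end.png",eyes.camera("scene")[160:300,190:410].repeat(3,0).repeat(3,1))
E
```

```text
time: 16.95
ee_pos: [0.5432, -0.1534, 0.1476]
eef_rot: [0.207, 0.978, -0.002, 0.003]
ft_force: [0.8, -0.1, -4.4]
width: 0.0507
[ 0.5431768  -0.15336651  0.14759169] [ 0.78532496 -0.09199192 -4.44907581] 0.0027640289233702214 16.95
```

View pics/end.png

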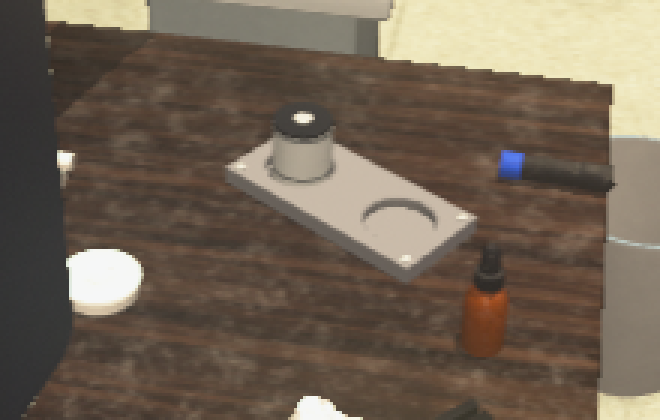

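The scene crop shows the light cell seated upright in its pocket at crop (302,140), the other pocket empty, and the torch, bottle and wafer box where they were.

```bash
python3 -c "
from bench import r
print(r.close_job())"
```

```text
the job is handed in; nothing more can be done
None
```

The job is done and handed in at about 17 s of the 67 s allowed. The gripper is holding the heavier cell upright and still over the stage ring.

- **Weighing:** I lifted each cell about 9 cm. The one nearer the robot read about −1 N, so about 0.1 kg. The other read about −4.3 N, so about 0.4 kg.
- **Lighter cell:** it is back in its own pocket and let go. I felt it touch the floor of the pocket with about 6 N, and the last pictures show it seated and upright.
- **Heavier cell:** the tool stands at (0.543, −0.153, 0.148) with about 0.4° of tilt. By calculation the underside is about 60 mm above the ring. The −4.4 N on the wrist is just the cell's weight, so nothing else is being touched.
- **Bystanders:** the bottle, wafer box and torch look unmoved in the last picture.

**Where checks disagreed:** the estimates of the ring's centre spread over about 2 mm: rim fit (0.5436, −0.152), hole from two views (0.5427, −0.153). The side view's hole alone lay a few mm further towards −y. The cell's cap, partly hidden by the gripper, seemed up to 4 mm off the tool centre, so the centring could be off by a few mm.

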